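Pack up pine blocks to the setting post and bridge them with a flat bar

TASK

One pine block already lies beside a steel setting post. Stack more of the loose pine blocks squarely on it, just enough that the top of the stack is level with the top of that post, and leave any spare block lying on the bench; then lay the flat steel bar level across the post and the stack, square across them with its middle over the gap. Leave both steel posts, the first block, the oil bottle and the screwdriver where they are.

Things in the scene. Friction and masses are not known exactly. Their poses are not given: they have to be found in the camera images.
- first_block_center (a point): The first pine block, 45 wide x 160 long x 30 mm high (all four pine blocks are alike), lying flat. The point is its centre, 15 mm above its underside; its x axis runs across the width, its y axis along the length, z up. It already lies on the bench beside one of the two steel posts; that post's axis stands 105 mm from this point along the block's +x axis
- block_1_center (a point): A loose pine block, 45 wide x 160 long x 30 mm high (all four pine blocks are alike), lying flat. The point is its centre, 15 mm above its underside; its x axis runs across the width, its y axis along the length, z up. At the start it lies on the bench, to be used or left as spare
- block_2_center (a point): A loose pine block, 45 wide x 160 long x 30 mm high (all four pine blocks are alike), lying flat. The point is its centre, 15 mm above its underside; its x axis runs across the width, its y axis along the length, z up. At the start it lies on the bench, to be used or left as spare
- block_3_center (a point): A loose pine block, 45 wide x 160 long x 30 mm high (all four pine blocks are alike), lying flat. The point is its centre, 15 mm above its underside; its x axis runs across the width, its y axis along the length, z up. At the start it lies on the bench, to be used or left as spare
- flat_bar_center (a point): Bright flat steel bar, 26 wide x 177 long x 6 mm thick, lying flat at the start on a low wooden rest; grip it by its long edges at its middle. The point is its centre (3 mm above its underside); its x axis runs across the width, its y axis along the length, z up
- bar_rest: Fixed low wooden rest under the flat bar, origin at the middle of its underside: two cleats 20 mm high, 60 mm either side of the middle along y, each 44 mm across the bar (x) x 16 mm along it (y); between them only a 3 mm high strip, 30 mm wide. It holds the bar's underside 20 mm above the bench
- flat_bar: The same flat bar; origin at the centre of its underside
- low_post_top (a point): The low turned steel setting post: round, 36 mm in diameter, 60 mm high over all (as high as two blocks), on a round flange 58 mm in diameter and 8 mm high, with a red band just under its top. Loose but heavy (0.9 kg). The point is the centre of its flat top face. Either this post or the tall one stands beside the first block; the other stands apart, at least 160 mm from the first block
- tall_post_top (a point): The tall steel setting post: like the low one, but 90 mm high (as high as three blocks). The point is the centre of its flat top face
- low_post: The low post; origin at the centre of its foot
- tall_post: The tall post; origin at the centre of its foot
- oil_bottle: Bystander: yellow plastic oil bottle, 52 x 74 x 127 mm, origin at the centre of its underside
- driver_1: Bystander: screwdriver with a yellow handle, 212 mm long, lying on the bench; origin under its middle
There are look-alikes about, which are no part of the job. Leave any purple look-alike of the tall_post alone.

How it is judged (in metres and radians):
On the way:
1. the stack stands at the height of the post beside it, squarely, released, with the spare blocks flat on the bench and the bar not yet on it (((height (world z) of block_1_center below 0.019 m and horizontal distance between block_1_center and first_block_center above 0.06 m) or (height (world z) of block_1_center above 0.041 m and horizontal distance between block_1_center and first_block_center below 0.015 m and angle between the y axis of block_1_center and the y axis of first_block_center, either way round below 0.2 rad)) and ((height (world z) of block_2_center below 0.019 m and horizontal distance between block_2_center and first_block_center above 0.06 m) or (height (world z) of block_2_center above 0.041 m and horizontal distance between block_2_center and first_block_center below 0.015 m and angle between the y axis of block_2_center and the y axis of first_block_center, either way round below 0.2 rad)) and ((height (world z) of block_3_center below 0.019 m and horizontal distance between block_3_center and first_block_center above 0.06 m) or (height (world z) of block_3_center above 0.041 m and horizontal distance between block_3_center and first_block_center below 0.015 m and angle between the y axis of block_3_center and the y axis of first_block_center, either way round below 0.2 rad)) and ((horizontal distance between low_post_top and first_block_center below 0.14 m and height (world z) of any of block_1_center, block_2_center, block_3_center above 0.041 m and height (world z) of each of block_1_center, block_2_center, block_3_center below 0.049 m) or (horizontal distance between tall_post_top and first_block_center below 0.14 m and height (world z) of any of block_1_center, block_2_center, block_3_center above 0.071 m and height (world z) of each of block_1_center, block_2_center, block_3_center below 0.079 m)) and contact force between the fingers and anything else below 0.05 N and height (world z) of flat_bar_center below 0.03 m), for 0.2 s.
At the end, for the whole second after the job is handed in: Stack level with its post: blocks within 15 mm and 0.2 rad of the first block, layers within 4 mm; spares flat on the bench, 60 mm off. The bar rests on post and top block: level to 0.04 rad, height to 4 mm, square to 0.3 rad, its centre within 80 mm of post and stack centres; at rest (((height (world z) of block_1_center below 0.019 m and horizontal distance between block_1_center and first_block_center above 0.06 m) or (height (world z) of block_1_center above 0.041 m and horizontal distance between block_1_center and first_block_center below 0.015 m and angle between the y axis of block_1_center and the y axis of first_block_center, either way round below 0.2 rad)) and ((height (world z) of block_2_center below 0.019 m and horizontal distance between block_2_center and first_block_center above 0.06 m) or (height (world z) of block_2_center above 0.041 m and horizontal distance between block_2_center and first_block_center below 0.015 m and angle between the y axis of block_2_center and the y axis of first_block_center, either way round below 0.2 rad)) and ((height (world z) of block_3_center below 0.019 m and horizontal distance between block_3_center and first_block_center above 0.06 m) or (height (world z) of block_3_center above 0.041 m and horizontal distance between block_3_center and first_block_center below 0.015 m and angle between the y axis of block_3_center and the y axis of first_block_center, either way round below 0.2 rad)) and ((horizontal distance between low_post_top and first_block_center below 0.14 m and height (world z) of any of block_1_center, block_2_center, block_3_center above 0.041 m and height (world z) of each of block_1_center, block_2_center, block_3_center below 0.049 m and contact force between flat_bar and low_post above 0.1 N and horizontal distance between flat_bar_center and low_post_top below 0.08 m and z of flat_bar_center in the frame of low_post_top between -0.001 and 0.007 m) or (horizontal distance between tall_post_top and first_block_center below 0.14 m and height (world z) of any of block_1_center, block_2_center, block_3_center above 0.071 m and height (world z) of each of block_1_center, block_2_center, block_3_center below 0.079 m and contact force between flat_bar and tall_post above 0.1 N and horizontal distance between flat_bar_center and tall_post_top below 0.08 m and z of flat_bar_center in the frame of tall_post_top between -0.001 and 0.007 m)) and angle between flat_bar_center's own z axis and vertical below 0.04 rad and horizontal distance between flat_bar_center and first_block_center below 0.08 m and angle between the y axis of flat_bar_center and the x axis of first_block_center, either way round below 0.3 rad and linear speed of flat_bar below 0.02 m/s); the robot touches nothing.
It fails at once if a steel post or the first block is shifted by more than 20 mm or tipped (distance of any of low_post_top, tall_post_top, first_block_center from where it was at the start of the episode above 0.02 m).
It fails at once if the oil bottle or the screwdriver is moved by more than 30 mm (distance of any of oil_bottle, driver_1 from where it was at the start of the episode above 0.03 m).
It also fails if it takes over 59 s, if anything falls off the work surface, if the arm or the gripper's body presses on something with over 40 N, if the wrist force passes 120 N, or if a joint passes its speed limit or range.

ROBOT

A 7-joint arm with a two-finger parallel gripper is mounted at the origin on a cart in front of the work surface, level with it; the furniture and walls round the work are solid. World frame = base frame: x ahead of the robot, y to its left, z up, the work surface at z = 0. Lengths are in mm, angles in rad, forces in N, time in s.
With the tool pointing down it reaches from about 425 to 825 mm from the base axis. Payload 3.6 kg.
Tool frame: the origin (TCP) lies midway between the tips of the shut fingers; the grasp point (between the pads) lies pinch_z behind it (pinch_z is the distance from the TCP to the grasp point, in mm); z points along the fingers, y is the line along which they close (so a half turn about z gives the same grasp; the last joint's range is limited). The gripper opens to 93 mm and grips with 3 to 60 N. Pads are 15 mm wide; open, the fingers measure 128 mm over their backs; the gripper's body (75 mm by 188 mm) begins 65 mm behind the grasp point.
Start: joints at [1.151, 0.615, -0.013, 1.423, 0.008, 1.103, -0.04], TCP at [249.414, -600.212, 218.64] pointing down, gripper open.
Joint ranges: [-3.12, 3.12], [-0.3, 2.06], [-1.34, 1.32], [0.26, 2.42], [-1.36, 4.5], [0.01, 1.98], [-2.84, 2.84]. Speed limits (rad/s): [2.79, 2.79, 3.14, 3.14, 3.14, 3.14, 3.14].

INTERFACE

Orientations are given as a unit quaternion [w, x, y, z].
In Python, from plant import * gives the robot as it stands.
- The arm moves only by the shell command python3 -m pendant 'ROWS' [FORCE]. ROWS is a JSON object of lists of equal length, an entry for each row: "delta_pos": the shift along the tool's x, y, z in units of 0.1 m (1.0 is 0.1 m), a list of three; "twist": the turn, a rotation vector about the tool's x, y, z in units of 180 degrees (1.0 is 180 degrees), a list of three; "hand": the closure, from 0 (fully open) to 1 (shut). A call has 1 to 8 rows; each row is the pose to reach, as a shift and turn from the pose commanded when the call began, along the tool's axes at that moment, turning the shorter way round; what a row does not reach only later rows make up. A row lasts 1/8 s, in which the tool goes at most 62.5 mm and 10.7 degrees, less where a joint would pass 70% of its speed; a pose out of reach is approached as far as the arm can. A call with a number of a shift or a turn outside -1 to 1 is refused whole. A call with a gripper value outside its range is refused whole. The fingers move at their own pace and stop on an object; FORCE is the grip in N (left out, the last holds). Time passes only in rows, so rows that repeat a pose let the fingers close. It gives the time, the measured TCP pose, the force, the opening and the grip force at its end, in the units of the state.
- get_state(): the state, without advancing time (a new reading comes with each control period).
- capture(name): name is "scene" or "top"; returns a dict with "pixels" (400x640x3 uint8, blue, green, red), "z_map" (400x640 float32, mm along the optical axis (not along the pixel's ray), 0 where there is no reading), "camera_matrix" (3x3 intrinsics, pixels), "k1" (the pictures are not rectified: a ray, as slopes to the right and down, at radius r is drawn at 1 + k1 r^2 times it, then the intrinsics apply), "R" (3x3) and "t" (3): a world point X has camera coordinates R X + t. Camera axes: x right, y down, z forward; pixel columns grow to the right and rows downward; lengths in mm; the calibration is good to about 2 mm. A picture is of the moment at which its call begins.
- job_done(): hands the job in; it is judged then, once.
The state is a dict: "clock": time; "joints": joint angles; "qd": joint speeds; "joint_efforts": joint torques, N m; "eef_pos": TCP position; "eef_rot": TCP orientation; "contact_force": force on the tool from outside, world axes, zero at the start; "moment": the same for the moment, N m; "opening": finger opening in mm; "grip_force": force on a finger pad.
Only numpy, scipy, OpenCV 4.12 (cv2) and the standard library are available. Lean on these libraries where they do the work, as an engineer would, in place of code of your own. Each camera call takes 0.05 s, during which the arm holds its last target. There are 200 camera calls.

## Working session

There is one attempt and no reset: what is moved stays moved. The work goes in short steps, Python scripts to look and compute and a shell command to move; the robot and the scene stay as the last step left them, time stands still between calls to the robot, and variables do not carry over. Pictures are saved under pics/ and viewed, at most 10 in all, crops included, and the job is handed in when it is done.

```bash
ls; mkdir -p pics
python3 - <<'E'
from plant import *
import cv2,numpy as np
s=get_state(); print({k:np.round(v,3).tolist() for k,v in s.items()})
for n in("scene","top"):
    c=capture(n); np.savez(f"{n}0.npz",**c); cv2.imwrite(f"pics/{n}0.png",c["pixels"])
    print(n,c["camera_matrix"],c["k1"],c["R"],c["t"])
E
```

```text
pics
{'clock': 0.0, 'joints': [1.151, 0.616, -0.013, 1.425, 0.008, 1.103, -0.04], 'qd': [-0.001, -0.002, 0.001, -0.001, 0.002, 0.0, 0.001], 'joint_efforts': [-0.0, -45.893, 0.209, -16.574, -0.061, 0.021, 0.0], 'eef_pos': [249.097, -599.519, 217.499], 'eef_rot': [-0.001, 0.981, 0.196, -0.0], 'contact_force': [0.29, 0.104, -0.157], 'moment': [-0.039, -0.023, -0.028], 'grip_force': 0.0, 'opening': 93.157}
scene [[407.85126635   0.         316.92328451]
 [  0.         407.85126635 191.6318051 ]
 [  0.           0.           1.        ]] 0.011161055883831402 [[-0.44909156 -0.89340156  0.01226445]
 [-0.57134086  0.27659187 -0.77270082]
 [ 0.68693987 -0.3540206  -0.63465189]] [ 308.83892486  417.32646196 1104.73493766]
top [[436.89256925   0.         321.03287672]
 [  0.         436.89256925 195.2690469 ]
 [  0.           0.           1.        ]] -0.09550204879437864 [[-0.02233472 -0.99964962 -0.01420568]
 [-0.98467316  0.0244541  -0.17268691]
 [ 0.17297379  0.01013104 -0.98487432]] [  57.39860368  633.76215346 1475.22065752]
```

View pics/top0.png

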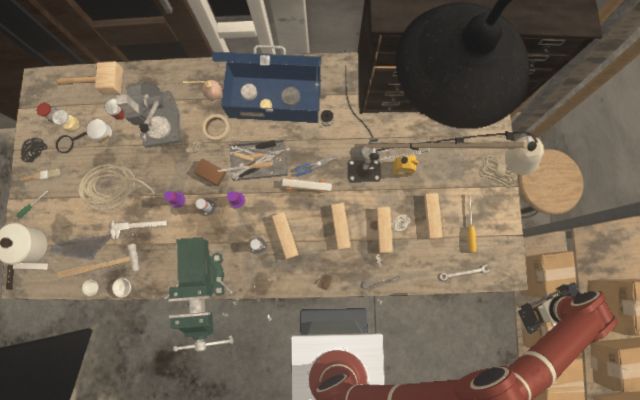

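View pics/scene0.png

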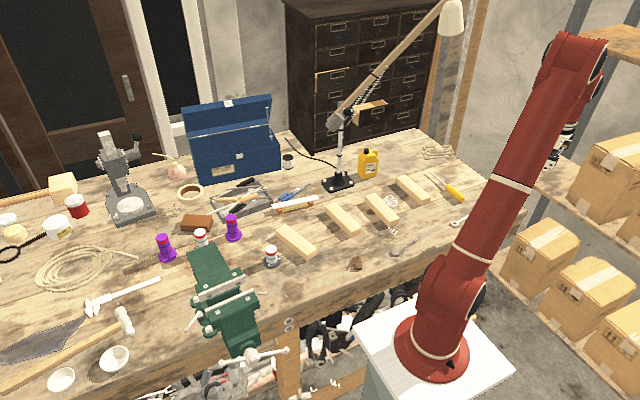

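The top view shows four pine blocks at about (285,235), (341,226), (385,230) and (433,215). There are posts at (257,243) and (204,205), purple decoys at (175,199) and (236,200), and the bar at (306,184). Next I measure them with depth and planes.

```bash
cat > h.py <<'E'
import numpy as np,cv2
def und(c,uv):
    K=c["camera_matrix"]; k=float(c["k1"])
    d=(np.asarray(uv,float)-[K[0,2],K[1,2]])/[K[0,0],K[1,1]]; p=d.copy()
    for _ in range(10): p=d/(1+k*(p**2).sum(-1,keepdims=True))
    return np.concatenate([p,np.ones(p.shape[:-1]+(1,))],-1)
def plane(c,uv,z):   # pixels onto world plane height z
    r=und(c,uv)@c["R"]; o=-c["R"].T@c["t"]
    return o+r*((z-o[2])/r[...,2])[...,None]
def cloud(c):
    v,u=np.mgrid[:400,:640]; q=und(c,np.stack([u,v],-1))*c["z_map"][...,None]
    return (q-c["t"])@c["R"]
def rect(P): # P Nx2 mm -> centre, sizes, yaw of long axis (deg)
    (cx,cy),(w,h),a=cv2.minAreaRect(P.astype(np.float32))
    if w>h: w,h=h,w
    else: a+=90
    # a: direction of long axis
    return np.round([cx,cy,w,h,(a+0)%180],1)
E
python3 - <<'E'
from h import *
c=dict(np.load("top0.npz")); W=cloud(c); im=c["pixels"]
hsv=cv2.cvtColor(im,cv2.COLOR_BGR2HSV)
for n,(u,v) in dict(b1=(285,235),b2=(341,226),b3=(385,230),b4=(433,215),postA=(257,243),postB=(204,205),bar=(306,184)).items():
    print(n,W[v,u].round(),hsv[v,u],im[v,u])
Z=W[...,2]
for n,(u,v) in dict(postA=(257,243),postB=(204,205)).items():
    print(n); print(Z[v-8:v+9:2,u-8:u+9:2].round())
big=cv2.resize(im[160:290,160:500],None,fx=2.35,fy=2.35,interpolation=cv2.INTER_CUBIC); cv2.imwrite("pics/crop1.png",big)
for n,(u,v) in dict(b1=(285,235),b2=(341,226),b3=(385,230),b4=(433,215)).items():
    m=((abs(Z-30)<9)&(np.hypot(W[...,0]-W[v,u,0],W[...,1]-W[v,u,1])<100)).astype(np.uint8)
    m=cv2.morphologyEx(m,cv2.MORPH_OPEN,np.ones((3,3)))
    k,l=cv2.connectedComponents(m); q=l==l[v,u]
    vv,uu=np.nonzero(q); P=plane(c,np.stack([uu,vv],-1),30)[:,:2]; print(n,q.sum(),np.median(Z[q]).round(1),rect(P),P.mean(0).round(1))
E
```

```text
b1 [500. 172.  34.] [ 18  92 228] [146 194 228]
b2 [528. -25.  28.] [ 17  92 229] [146 194 229]
b3 [ 511. -180.   23.] [ 18  94 229] [145 194 229]
b4 [ 559. -354.   25.] [ 17  96 223] [139 186 223]
postA [473. 267.  59.] [ 23  22 210] [192 206 210]
postB [605. 447.  87.] [ 16  30 205] [181 194 205]
bar [683.  96.  24.] [ 19  43 219] [182 205 219]
postA
[[-1. -0. -2. -4. -2.  3. -2.  2. -1.]
 [-1.  1. -6.  4. -7. -3. -2. -7.  6.]
 [ 4.  5.  4. 10.  8. 12. 10. -3. -2.]
 [-0. 10. 54. 65. 62. 59.  6. 12. -4.]
 [ 0. 57. 57. 55. 59. 55. 31.  4. 11.]
 [-6. 62. 62. 60. 60. 57. 37.  8. 10.]
 [-0. 57. 61. 65. 59. 58. 32. 12.  2.]
 [-1.  8. 58. 61. 57. 30. 16.  3.  6.]
 [-5. -1.  9.  6.  4.  4. 10.  2. -5.]]
postB
[[ 2.  7. -0.  6.  1.  1.  3. -1. -1.]
 [-4. 92. 91. 90. -6.  0. -2. -0. -3.]
 [ 5. 88. 95. 85. 93. 11.  4.  7.  1.]
 [95. 90. 91. 91. 89. 75. 48. 10.  7.]
 [91. 90. 88. 92. 87. 77. 50. 15.  7.]
 [ 5. 97. 84. 90. 94. 62. 51. 24.  6.]
 [ 2.  2. 80. 75. 65. 48. 28. 13. 11.]
 [ 3. -1.  9.  4. 29. 31. 12.  6. 14.]
 [-1.  2.  0.  7.  8.  7.  4.  7. -1.]]
b1 574 29.1 [499.8 172.4  45.2 159.8  17.5] [498.6 171.9]
b2 558 29.0 [529.2 -24.7  45.1 159.4   6.9] [530.  -24.3]
b3 575 29.0 [ 5.122e+02 -1.763e+02  4.550e+01  1.596e+02  3.000e-01] [ 510.9 -176.3]
b4 566 28.9 [ 558.3 -355.    46.9  157.5    2.2] [ 558.2 -354.7]
```

View pics/crop1.png

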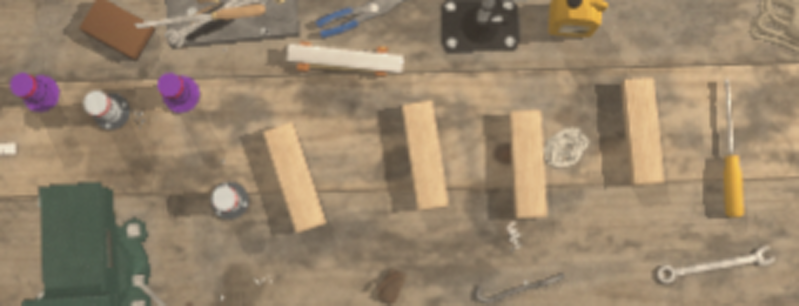

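Both posts' height readings agree with the given sizes, and the low post is the one beside the first block. So one block goes on top: b2, at (529,-25). Next I measure the bar, the post tops and the lamp clearance.

Run:
```python
from h import *
c=dict(np.load("top0.npz")); W=cloud(c); Z=W[...,2]; hsv=cv2.cvtColor(c["pixels"],cv2.COLOR_BGR2HSV)
def comp(m,u,v):
    k,l=cv2.connectedComponents(m.astype(np.uint8)); vv,uu=np.nonzero(l==l[v,u]); return np.stack([uu,vv],-1)
for n,u,v,h in(("low",255,243,60),("tall",202,205,90)):
    p=comp(abs(Z-h)<14,u,v); P=plane(c,p,h)[:,:2]; print(n,len(p),P.mean(0).round(1),rect(P))
m=(hsv[...,1]<75)&(hsv[...,2]>170)
p=comp(m,306,184); P=plane(c,p,26)[:,:2]; print("bar",len(p),P.mean(0).round(1),rect(P),np.median(Z[p[:,1],p[:,0]]))
# obstacles: max height in 50mm cells
for x in range(300,851,50):
    print(x,[int(Z[(abs(W[...,0]-x)<25)&(abs(W[...,1]-y)<25)].max(initial=-1)) for y in range(-600,401,50)])
c=dict(np.load("scene0.npz")); W=cloud(c); Z=W[...,2]
q=(Z>60)&(W[...,0]<800)&(W[...,0]>620)&(abs(W[...,1]+100)<350)
for y in range(-400,300,50):
    k=q&(abs(W[...,1]-y)<25); print(y,W[k][:, [0,2]].min(0,initial=9999).round(),Z[k].max(initial=0).round())
```

```text
low 90 [467.7 272.4] [467.7 273.6  30.9  34.9  88.9]
tall 89 [609.2 457.3] [608.6 456.9  34.   35.2  64.1]
bar 427 [684.1  90.3] [691.3  91.3  46.  183.9  82.5] 24.406571309491888
300 [585, 588, 7, 7, 9, 9, 8, 9, 9, 11, 13, 7, 13, 14, 8, 7, 9, 11, 11, 79, 194]
350 [6, 12, 11, 15, 11, 10, 9, 8, 11, 11, 8, 7, 18, 1563, 9, 10, 8, 15, 14, 71, 190]
400 [8, 6, 8, 8, 8, 7, 8, 7, 8, 20, 9, 10, 8, 12, 8, 31, 10, 14, 9, 8, 53]
450 [6, 8, 33, 8, 8, 9, 9, 8, 36, 36, 8, 37, 35, 10, 7, 37, 37, 66, 64, 11, 29]
500 [7, 6, 36, 10, 32, 36, 8, 18, 35, 38, 8, 40, 38, 9, 6, 38, 38, 64, 67, 8, 7]
550 [6, 9, 24, 7, 35, 38, 11, 27, 36, 36, 10, 36, 36, 10, 8, 34, 38, 10, 8, 8, 9]
600 [8, 9, 22, 698, 713, 692, 6, 11, 35, 33, 9, 34, 38, 8, 10, 8, 32, 8, 8, 95, 13]
650 [37, 8, 18, 691, 710, 791, 812, 813, 810, 784, 8, 7, 33, 31, 32, 26, 7, 9, 15, 95, 8]
700 [56, 44, 10, 9, 765, 822, 840, 845, 839, 817, 379, 332, 29, 34, 33, 34, 32, 36, 40, 50, 35]
750 [51, 45, 8, 10, 788, 828, 909, 988, 895, 825, 777, 325, 15, 21, 21, 33, 61, 62, 56, 50, 47]
800 [14, 33, 7, 8, 786, 828, 843, 967, 892, 824, 780, 9, 17, 12, 10, 43, 79, 78, 72, 60, 8]
850 [8, 7, 7, 6, 7, 817, 821, 841, 833, 814, 7, 11, 7, 7, 7, 30, 77, 77, 36, 34, 32]
-400 [620. 589.] 689.0
-350 [620. 587.] 686.0
-300 [634.  63.] 622.0
-250 [654.  60.] 562.0
-200 [664.  60.] 499.0
-150 [678. 143.] 442.0
-100 [683.  60.] 380.0
-50 [690. 270.] 328.0
0 [9999. 9999.] 0.0
50 [9999. 9999.] 0.0
100 [9999. 9999.] 0.0
150 [9999. 9999.] 0.0
200 [782.  60.] 65.0
250 [789.  60.] 66.0
```

```bash
python3 -m pendant '{"delta_pos":[[0.48,-0.42,0],[0.96,-0.84,0],[0.96,-0.84,0],[0.96,-0.84,0]],"twist":[[0,0,0],[0,0,0],[0,0,0],[0,0,0]],"hand":[0,0,0,0]}' 20
python3 -m pendant '{"delta_pos":[[0.48,-0.42,0],[0.96,-0.84,0],[0.96,-0.84,0],[0.96,-0.84,0]],"twist":[[0,0,0],[0,0,0],[0,0,0],[0,0,0]],"hand":[0,0,0,0]}'
```

```text
clock: 0.6
eef_pos: [305.5, -486.0, 218.6]
eef_rot: [0.0, 0.981, 0.196, -0.0]
contact_force: [-0.9, 1.1, -0.8]
opening: 93.2
grip_force: 0.0
clock: 1.1
eef_pos: [361.3, -373.4, 218.6]
eef_rot: [0.001, 0.981, 0.194, -0.0]
contact_force: [0.6, -0.7, 1.0]
opening: 93.2
grip_force: 0.0
```

Run:
```python
from h import *
c=dict(np.load("top0.npz")); W=cloud(c); Z=W[...,2]; hsv=cv2.cvtColor(c["pixels"],cv2.COLOR_BGR2HSV)
print(hsv[178:192:2,280:334:6].tolist())
m=(hsv[...,1]<60)&(hsv[...,2]>185); m[:172]=0;m[196:]=0;m[:,:275]=0;m[:,340:]=0
k,l=cv2.connectedComponents(m.astype(np.uint8),connectivity=4); vv,uu=np.nonzero(l==l[184,306]); p=np.stack([uu,vv],-1);P=plane(c,p,26)[:,:2]; print(len(p),P.mean(0),rect(P))
from plant import *
s=get_state();print(s["eef_pos"],s["eef_rot"])
```

```text
[[[17, 72, 169], [17, 65, 183], [15, 94, 188], [17, 67, 160], [17, 71, 151], [17, 72, 170], [17, 72, 162], [17, 76, 162], [17, 74, 161]], [[17, 70, 149], [18, 45, 223], [19, 43, 226], [17, 51, 214], [18, 61, 184], [17, 71, 180], [17, 75, 166], [15, 141, 196], [17, 77, 173]], [[16, 69, 122], [17, 44, 218], [18, 44, 222], [19, 43, 222], [19, 41, 224], [19, 43, 225], [17, 50, 214], [13, 95, 205], [18, 69, 180]], [[18, 69, 122], [17, 46, 211], [18, 46, 217], [18, 43, 218], [18, 45, 219], [19, 45, 222], [19, 42, 225], [21, 37, 228], [21, 39, 230]], [[15, 71, 118], [15, 68, 146], [18, 53, 189], [17, 48, 202], [17, 46, 215], [18, 44, 221], [20, 40, 225], [20, 39, 227], [20, 39, 228]], [[17, 76, 121], [13, 121, 145], [18, 103, 138], [19, 96, 136], [18, 78, 144], [18, 50, 189], [17, 46, 209], [20, 39, 226], [20, 39, 228]], [[16, 78, 137], [15, 83, 110], [16, 79, 123], [16, 74, 90], [17, 77, 96], [17, 78, 101], [18, 86, 125], [13, 108, 154], [17, 47, 189]]]
347 [681.93480544  92.30854182] [682.5  92.9  27.1 175.   82.3]
[ 361.31492575 -373.35961028  218.62179145] [ 6.21873315e-04  9.80909096e-01  1.94465216e-01 -4.88112275e-04]
```

```bash
python3 -m pendant '{"delta_pos":[[0.48,-0.43,0],[0.964,-0.859,0],[0.964,-0.859,0]],"twist":[[0,0,0],[0,0,0],[0,0,0]],"hand":[0,0,0]}'
python3 -m pendant '{"delta_pos":[[0.48,-0.43,0],[0.964,-0.859,0],[0.964,-0.859,0]],"twist":[[0,0,0],[0,0,0],[0,0,0]],"hand":[0,0,0]}'
python3 -m pendant '{"delta_pos":[[0.48,-0.43,0],[0.964,-0.859,0],[0.964,-0.859,0],[0.964,-0.859,0],[0.964,-0.859,0]],"twist":[[0,0,0.044],[0,0,0.087],[0,0,0.087],[0,0,0.087],[0,0,0.087]],"hand":[0,0,0,0,0]}'
python3 - <<'E'
from plant import *
import numpy as np
s=get_state();w,x,y,z=s["eef_rot"];print(s["eef_pos"],np.degrees(2*np.arctan2(y,x)),s["joints"])
import plant; print([ (k,getattr(plant,k)) for k in dir(plant) if 'pinch' in k.lower()])
E
```

```text
clock: 1.48
eef_pos: [420.2, -252.8, 218.7]
eef_rot: [-0.001, 0.98, 0.198, 0.001]
contact_force: [0.3, -1.1, 0.2]
opening: 93.6
grip_force: 0.0
clock: 1.85
eef_pos: [476.4, -136.6, 218.6]
eef_rot: [-0.0, 0.98, 0.198, 0.001]
contact_force: [-1.0, -0.1, 0.2]
opening: 92.7
grip_force: 0.0
clock: 2.48
eef_pos: [529.9, -26.4, 218.6]
eef_rot: [0.001, 0.998, 0.057, -0.0]
contact_force: [0.2, 0.1, -0.0]
opening: 93.0
grip_force: 0.0
[529.91683056 -26.39862969 218.55888163] 6.583234866659535 [ 0.03926226  0.42999257 -0.04623964  1.76833634  0.02611742  0.94448982
 -1.47399503]
[('pinch_z', 18.8)]
```

```bash
python3 -m pendant '{"delta_pos":[[0,-0.01,0.4],[0,-0.02,0.95],[0,-0.02,0.95]],"twist":[[0,0,0],[0,0,0],[0,0,0]],"hand":[0,0,0]}'
python3 -m pendant '{"delta_pos":[[0,0,0.4],[0,0,0.75],[0,0,0.95],[0,0,0.95]],"twist":[[0,0,0],[0,0,0],[0,0,0],[0,0,0]],"hand":[0,0,0,0]}'
python3 -m pendant '{"delta_pos":[[0,0,0.1],[0,0,0.19],[0,0,0.19],[0,0,0.19],[0,0,0.19],[0,0,0.19],[0,0,0.19],[0,0,0.19]],"twist":[[0,0,0],[0,0,0],[0,0,0],[0,0,0],[0,0,0],[0,0,0],[0,0,0],[0,0,0]],"hand":[0,0,0.3,0.6,0.8,0.8,0.8,0.8]}' 20
```

```text
clock: 2.85
eef_pos: [526.5, -22.8, 120.7]
eef_rot: [0.0, 0.998, 0.059, -0.005]
contact_force: [-0.5, -0.2, 0.1]
opening: 92.8
grip_force: 0.0
clock: 3.35
eef_pos: [530.8, -21.8, 29.5]
eef_rot: [0.0, 0.998, 0.059, 0.0]
contact_force: [1.0, -0.2, 0.8]
opening: 93.3
grip_force: 0.0
clock: 4.35
eef_pos: [530.3, -20.9, 9.8]
eef_rot: [0.0, 0.998, 0.06, 0.0]
contact_force: [0.5, -0.2, 0.1]
opening: 45.3
grip_force: 20.0
```

```bash
python3 -m pendant '{"delta_pos":[[0,0,-0.1],[0,0,-0.4],[0,0,-0.8],[0,0,-0.9],[0,0,-0.9]],"twist":[[0,0,0],[0,0,0],[0,0,0],[0,0,0],[0,0,0]],"hand":[0.8,0.8,0.8,0.8,0.8]}'
python3 -m pendant '{"delta_pos":[[0,-0.2,0],[0,-0.5,0],[-0.03,-0.8,0],[-0.037,-0.976,0]],"twist":[[0,0,0],[0,0,0],[0,0,0],[0,0,0]],"hand":[0.8,0.8,0.8,0.8]}'
python3 -m pendant '{"delta_pos":[[0,-0.3,0],[0,-0.6,0],[-0.03,-0.8,0],[-0.037,-0.976,0],[-0.037,-0.976,0],[-0.037,-0.976,0],[-0.037,-0.976,0]],"twist":[[0,0,-0.015],[0,0,-0.03],[0,0,-0.045],[0,0,-0.059],[0,0,-0.059],[0,0,-0.059],[0,0,-0.059]],"hand":[0.8,0.8,0.8,0.8,0.8,0.8,0.8]}'
python3 - <<'E'
from plant import *
import numpy as np,cv2
s=get_state();w,x,y,z=s["eef_rot"];print(s["eef_pos"],np.degrees(2*np.arctan2(y,x)))
c=capture("scene");cv2.imwrite("pics/s1.png",c["pixels"])
E
```

```text
clock: 4.97
eef_pos: [530.1, -20.3, 99.9]
eef_rot: [-0.0, 0.998, 0.06, 0.0]
contact_force: [1.2, 0.3, -1.9]
opening: 44.7
grip_force: 20.0
clock: 5.48
eef_pos: [513.1, 77.7, 98.1]
eef_rot: [-0.0, 0.998, 0.061, -0.002]
contact_force: [0.6, -1.1, -2.4]
opening: 44.7
grip_force: 20.0
clock: 6.35
eef_pos: [499.7, 170.9, 99.7]
eef_rot: [0.0, 0.989, 0.151, -0.0]
contact_force: [0.3, 0.1, -1.6]
opening: 44.9
grip_force: 20.0
[499.70112931 170.9234065   99.69128956] 17.383983453977777
```

View pics/s1.png

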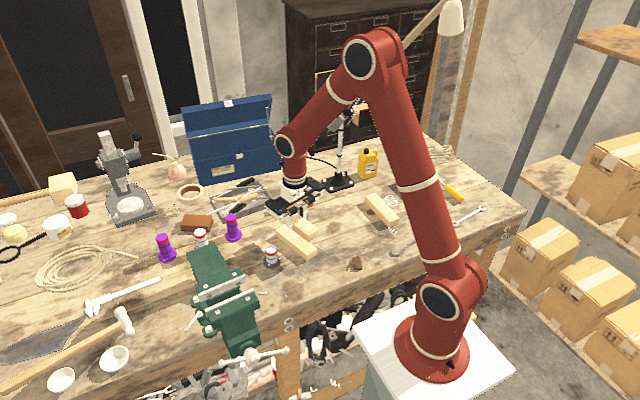

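The held block, at about (305,228), hangs above and in line with the first block at about (297,243). I lower and release it.

```bash
python3 -m pendant '{"delta_pos":[[0,-0.02,0.15],[0,-0.02,0.35],[0,-0.02,0.48],[0,-0.02,0.55],[0,-0.02,0.59],[0,-0.02,0.595],[0,-0.02,0.595],[0,-0.02,0.595]],"twist":[[0,0,0],[0,0,0],[0,0,0],[0,0,0],[0,0,0],[0,0,0],[0,0,0],[0,0,0]],"hand":[0.8,0.8,0.8,0.8,0.8,0.8,0.8,0.8]}'
python3 -m pendant '{"delta_pos":[[0,0,0],[0,0,0],[0,0,0],[0,0,0],[0,0,0]],"twist":[[0,0,0],[0,0,0],[0,0,0],[0,0,0],[0,0,0]],"hand":[0.3,0,0,0,0]}'
python3 -m pendant '{"delta_pos":[[0,0,-0.2],[0,0,-0.6],[0,0,-1],[0,0,-1]],"twist":[[0,0,0],[0,0,0],[0,0,0],[0,0,0]],"hand":[0,0,0,0]}'
```

```text
clock: 7.4
eef_pos: [499.0, 174.5, 40.6]
eef_rot: [-0.0, 0.988, 0.152, 0.0]
contact_force: [-0.7, -0.3, -0.9]
opening: 45.0
grip_force: 20.0
clock: 8.02
eef_pos: [498.8, 174.4, 40.2]
eef_rot: [-0.0, 0.988, 0.152, 0.0]
contact_force: [0.4, -0.3, -1.1]
opening: 89.9
grip_force: 0.0
clock: 8.52
eef_pos: [500.9, 175.2, 143.2]
eef_rot: [-0.001, 0.988, 0.152, 0.004]
contact_force: [0.2, -1.0, 0.1]
opening: 93.0
grip_force: 0.0
```

```bash
python3 -m pendant '{"delta_pos":[[0.2,0.2,0],[0.5,0.45,0],[0.75,0.664,0],[0.75,0.664,0]],"twist":[[0,0,0],[0,0,0],[0,0,0],[0,0,0]],"hand":[0,0,0,0]}'
python3 -m pendant '{"delta_pos":[[0.15,0.1,0],[0.3,0.3,0],[0.5,0.4,0],[0.6,0.5,0],[0.75,0.664,0],[0.75,0.664,0],[0.75,0.664,0],[0.75,0.664,0]],"twist":[[0,0,-0.055],[0,0,-0.11],[0,0,-0.165],[0,0,-0.22],[0,0,-0.275],[0,0,-0.33],[0,0,-0.36],[0,0,-0.36]],"hand":[0,0,0,0,0,0,0,0]}'
python3 - <<'E'
from plant import *
from h import *
s=get_state();w,x,y,z=s["eef_rot"];print(s["eef_pos"],np.degrees(2*np.arctan2(y,x)))
c=capture("top");cv2.imwrite("pics/t2.png",c["pixels"]);np.savez("top2.npz",**c)
W=cloud(c);Z=W[...,2];m=((abs(Z-60)<12)&(np.hypot(W[...,0]-500,W[...,1]-172)<90)).astype(np.uint8)
m=cv2.morphologyEx(m,cv2.MORPH_OPEN,np.ones((3,3)));k,l,st,_=cv2.connectedComponentsWithStats(m)
i=1+st[1:,4].argmax();vv,uu=np.nonzero(l==i);P=plane(c,np.stack([uu,vv],-1),60)[:,:2];print(len(P),np.median(Z[l==i]),rect(P),P.mean(0))
for yy in(-176,-355): pass
E
```

```text
clock: 9.02
eef_pos: [591.6, 131.0, 138.5]
eef_rot: [0.001, 0.989, 0.15, -0.0]
contact_force: [-1.0, 0.1, -0.7]
opening: 93.1
grip_force: 0.0
clock: 10.02
eef_pos: [680.3, 93.7, 139.0]
eef_rot: [-0.001, 0.753, 0.658, -0.001]
contact_force: [-0.3, -0.7, -0.0]
opening: 93.0
grip_force: 0.0
[680.34930564  93.66695078 139.02741683] 82.3455639284594
603 59.38301587925229 [497.3 173.1  45.2 161.1  17.2] [497.0486074  172.80657766]
```

View pics/t2.png

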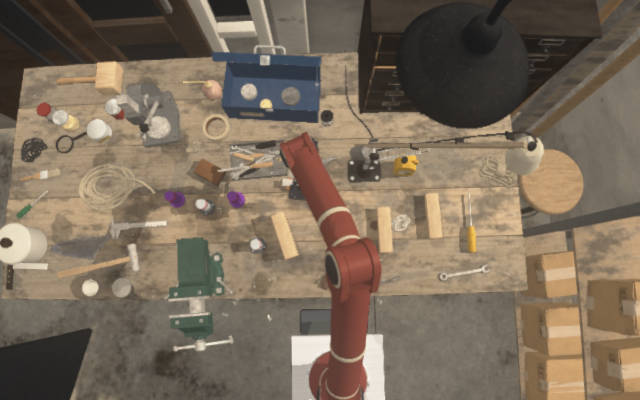

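The stack reads 60 mm high, 2.5 mm from the first block and square to it (pixel (285,235)). Both spares are untouched. Next I grip the bar.

```bash
python3 -m pendant '{"delta_pos":[[0,0.02,0.3],[0,0.025,0.6],[0,0.025,0.8],[0,0.025,0.8],[0,0.025,0.8]],"twist":[[0,0,0],[0,0,0],[0,0,0],[0,0,0],[0,0,0]],"hand":[0,0,0,0,0]}'
python3 -m pendant '{"delta_pos":[[0,0,0.15],[0,0,0.3],[0,0,0.42],[0,0,0.48],[0,0,0.505],[0,0,0.505],[0,0,0.505]],"twist":[[0,0,0],[0,0,0],[0,0,0],[0,0,0],[0,0,0],[0,0,0],[0,0,0]],"hand":[0,0,0,0,0,0,0]}'
python3 -m pendant '{"delta_pos":[[0,0,0],[0,0,0],[0,0,0],[0,0,0],[0,0,0],[0,0,0],[0,0,0],[0,0,0]],"twist":[[0,0,0],[0,0,0],[0,0,0],[0,0,0],[0,0,0],[0,0,0],[0,0,0],[0,0,0]],"hand":[0.2,0.4,0.6,0.7,0.8,1,1,1]}' 25
```

```text
clock: 10.7
eef_pos: [685.0, 93.0, 61.3]
eef_rot: [0.0, 0.753, 0.658, 0.001]
contact_force: [0.5, -0.5, 0.0]
opening: 92.9
grip_force: 0.0
clock: 11.58
eef_pos: [684.0, 92.4, 14.9]
eef_rot: [0.001, 0.753, 0.658, -0.0]
contact_force: [-11.6, -2.3, 25.0]
opening: 93.3
grip_force: 12.6
clock: 12.58
eef_pos: [683.8, 92.5, 9.1]
eef_rot: [-0.0, 0.753, 0.658, -0.0]
contact_force: [-0.2, 0.6, -2.5]
opening: 25.3
grip_force: 25.0
```

```bash
python3 -m pendant '{"delta_pos":[[0,0,-0.05],[0,0,-0.2],[0,0,-0.5],[0,0,-0.8],[0,0,-1],[0,0,-1]],"twist":[[0,0,0],[0,0,0],[0,0,0],[0,0,0],[0,0,0],[0,0,0]],"hand":[1,1,1,1,1,1]}'
python3 - <<'E'
from plant import *
import cv2
a=capture("scene")["pixels"];b=capture("top")["pixels"]
cv2.imwrite("pics/s3.png",cv2.resize(cv2.hconcat([a[140:300,150:450],b[140:300,200:500]]),(800,213)))
E
```

```text
clock: 13.32
eef_pos: [685.6, 93.0, 112.2]
eef_rot: [0.001, 0.753, 0.658, 0.002]
contact_force: [0.1, -0.5, -2.4]
opening: 25.6
grip_force: 25.0
```

View pics/s3.png

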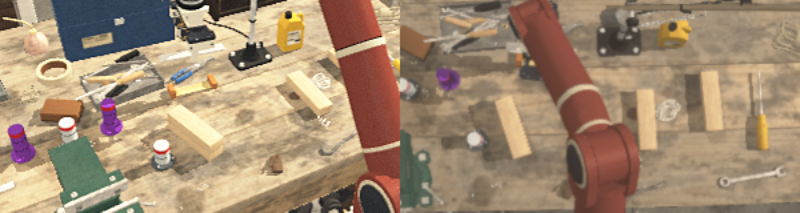

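The bar hangs level from the gripper at about (205,48), the rest at (192,88) is empty, and the stack and posts are undisturbed. Next I carry it over the gap.

```bash
python3 -m pendant '{"delta_pos":[[0.08,-0.15,-0.1],[0.2,-0.45,-0.1],[0.351,-0.717,-0.1],[0.351,-0.717,-0.1]],"twist":[[0,0,0],[0,0,0],[0,0,0],[0,0,0]],"hand":[1,1,1,1]}'
python3 -m pendant '{"delta_pos":[[0.08,-0.15,0],[0.2,-0.45,0],[0.351,-0.717,0],[0.351,-0.717,0]],"twist":[[0,0,0],[0,0,0],[0,0,0],[0,0,0]],"hand":[1,1,1,1]}'
python3 -m pendant '{"delta_pos":[[0.08,-0.15,0],[0.2,-0.45,0],[0.3,-0.6,0],[0.351,-0.717,0],[0.351,-0.717,0],[0.351,-0.717,0],[0.351,-0.717,0],[0.351,-0.717,0]],"twist":[[0,0,-0.03],[0,0,-0.06],[0,0,-0.09],[0,0,-0.12],[0,0,-0.14],[0,0,-0.14],[0,0,-0.14],[0,0,-0.14]],"hand":[1,1,1,1,1,1,1,1]}'
python3 - <<'E'
from plant import *
from h import *
s=get_state();w,x,y,z=s["eef_rot"];print(s["eef_pos"],np.degrees(2*np.arctan2(y,x)))
a=capture("scene")["pixels"]
cv2.imwrite("pics/s4.png",cv2.resize(a[180:300,180:360],None,fx=3.5,fy=3.5))
E
```

```text
clock: 13.92
eef_pos: [614.3, 141.0, 119.8]
eef_rot: [-0.002, 0.751, 0.661, -0.001]
contact_force: [0.4, -0.4, -1.7]
opening: 25.6
grip_force: 25.0
clock: 14.42
eef_pos: [548.9, 184.0, 119.9]
eef_rot: [-0.001, 0.751, 0.66, -0.0]
contact_force: [-0.2, 0.5, -1.7]
opening: 25.4
grip_force: 25.0
clock: 15.42
eef_pos: [485.5, 225.3, 119.7]
eef_rot: [0.0, 0.592, 0.806, 0.0]
contact_force: [0.5, 1.0, -1.5]
opening: 25.8
grip_force: 25.0
[485.51838265 225.31054879 119.66786231] 107.44676590622392
```

View pics/s4.png

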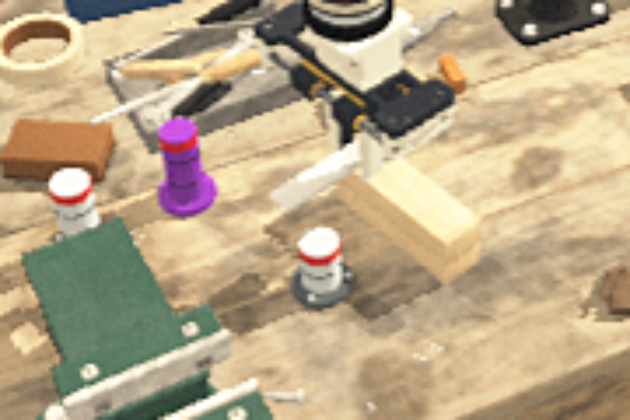

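The bar, from (270,195) to (450,120) in the crop, is held over the gap and square to the stack, and one end overhangs the post. I lower it.

```bash
python3 -m pendant '{"delta_pos":[[0,0,0.15],[0,0,0.35],[0,0,0.5],[0,0,0.6],[0,0,0.65],[0,0,0.65],[0,0,0.65]],"twist":[[0,0,0],[0,0,0],[0,0,0],[0,0,0],[0,0,0],[0,0,0],[0,0,0]],"hand":[1,1,1,1,1,1,1]}'
python3 -m pendant '{"delta_pos":[[0,0,0.01],[0,0,0.02],[0,0,0.03],[0,0,0.04],[0,0,0.05],[0,0,0.05],[0,0,0.05]],"twist":[[0,0,0],[0,0,0],[0,0,0],[0,0,0],[0,0,0],[0,0,0],[0,0,0]],"hand":[1,1,1,1,1,1,1]}'
```

```text
clock: 16.35
eef_pos: [485.5, 225.9, 55.2]
eef_rot: [0.0, 0.591, 0.807, 0.001]
contact_force: [-0.5, -0.4, -0.9]
opening: 25.7
grip_force: 25.0
clock: 17.23
eef_pos: [485.2, 225.6, 49.7]
eef_rot: [-0.0, 0.591, 0.807, 0.0]
contact_force: [0.2, 0.1, -1.0]
opening: 25.4
grip_force: 25.0
```

```bash
python3 -m pendant '{"delta_pos":[[0,0,0.005],[0,0,0.01],[0,0,0.01],[0,0,0.01]],"twist":[[0,0,0],[0,0,0],[0,0,0],[0,0,0]],"hand":[1,1,1,1]}'
python3 -m pendant '{"delta_pos":[[0,0,0.005],[0,0,0.01],[0,0,0.01],[0,0,0.01]],"twist":[[0,0,0],[0,0,0],[0,0,0],[0,0,0]],"hand":[1,1,1,1]}'
```

```text
clock: 17.73
eef_pos: [485.2, 225.6, 49.0]
eef_rot: [0.0, 0.591, 0.807, 0.0]
contact_force: [-0.6, -0.8, 2.2]
opening: 25.9
grip_force: 25.0
clock: 18.23
eef_pos: [485.2, 225.7, 48.9]
eef_rot: [0.0, 0.591, 0.807, 0.0]
contact_force: [-2.1, -1.1, 9.5]
opening: 25.6
grip_force: 25.0
```

Contact is at the expected height of 49 mm. I back off 1 mm, open slowly and retreat straight up.

```bash
python3 -m pendant '{"delta_pos":[[0,0,-0.01],[0,0,-0.01],[0,0,-0.01],[0,0,-0.01],[0,0,-0.01],[0,0,-0.01],[0,0,-0.01]],"twist":[[0,0,0],[0,0,0],[0,0,0],[0,0,0],[0,0,0],[0,0,0],[0,0,0]],"hand":[1,0.6,0.4,0.2,0,0,0]}' 5
python3 -m pendant '{"delta_pos":[[0,0,-0.1],[0,0,-0.4],[0,0,-0.8],[0,0,-1],[0,0,-1]],"twist":[[0,0,0],[0,0,0],[0,0,0],[0,0,0],[0,0,0]],"hand":[0,0,0,0,0]}'
python3 -m pendant '{"delta_pos":[[-0.3,0.2,-0.3],[-0.6,0.4,-0.6],[-1,0.7,-1],[-1,0.7,-1]],"twist":[[0,0,0],[0,0,0],[0,0,0],[0,0,0]],"hand":[0,0,0,0]}'
python3 -m pendant '{"delta_pos":[[-0.3,0,0],[-0.8,0,0],[-1,0,0],[-1,0,0],[-1,0,0],[-1,0,0]],"twist":[[0,0,0],[0,0,0],[0,0,0],[0,0,0],[0,0,0],[0,0,0]],"hand":[0,0,0,0,0,0]}'
python3 - <<'E'
from plant import *
from h import *
a=capture("scene")["pixels"];c=capture("top");b=c["pixels"]
cv2.imwrite("pics/s5.png",cv2.resize(cv2.hconcat([a[180:300,200:340],b[180:300,220:360]]),(800,343)))
W=cloud(c);Z=W[...,2];hsv=cv2.cvtColor(b,cv2.COLOR_BGR2HSV)
near=np.hypot(W[...,0]-484,W[...,1]-225)<110
m=near&(hsv[...,1]<62)&(hsv[...,2]>170)&(Z>40)
k,l,st,_=cv2.connectedComponentsWithStats(m.astype(np.uint8));i=1+st[1:,4].argmax();vv,uu=np.nonzero(l==i);P=plane(c,np.stack([uu,vv],-1),66)[:,:2]
print("bar",len(P),rect(P),np.median(Z[l==i]))
Q=W[l==i];print("slopes mm/mm",np.linalg.lstsq(np.c_[Q[:,:2]-Q[:,:2].mean(0),np.ones(len(Q))],Q[:,2],rcond=None)[0])
E
```

```text
clock: 19.1
eef_pos: [485.2, 225.6, 48.7]
eef_rot: [-0.0, 0.591, 0.807, 0.0]
contact_force: [-0.0, 0.3, 0.0]
opening: 81.2
grip_force: 0.0
clock: 19.73
eef_pos: [486.2, 226.3, 150.7]
eef_rot: [0.001, 0.591, 0.807, 0.002]
contact_force: [0.6, 0.1, -0.9]
opening: 93.0
grip_force: 0.0
clock: 20.23
eef_pos: [586.3, 147.5, 249.9]
eef_rot: [0.002, 0.594, 0.804, 0.001]
contact_force: [-1.1, -0.0, -1.2]
opening: 93.1
grip_force: 0.0
clock: 20.98
eef_pos: [611.4, 58.7, 248.9]
eef_rot: [-0.0, 0.59, 0.808, 0.001]
contact_force: [0.8, -0.6, -0.4]
opening: 92.8
grip_force: 0.0
bar 390 [483.1 225.4  31.6 176.9 107.3] 65.00321114429607
slopes mm/mm [-1.70466870e-03 -1.41769935e-03  6.51463188e+01]
```

View pics/s5.png

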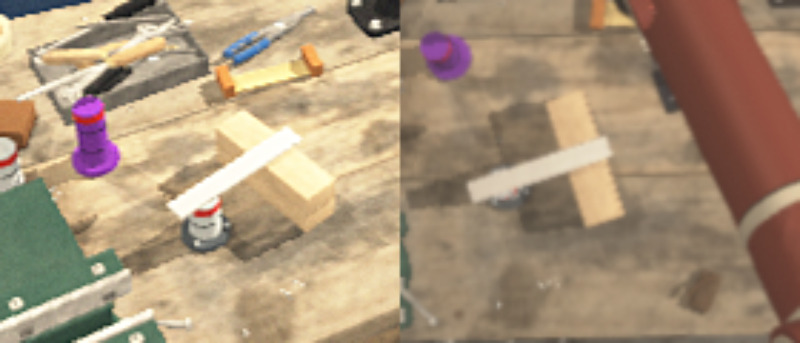

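The bar lies level across the post (205,210) and the stack (275,160), square and centred over the gap: yaw 107.3°, top at about 65 mm, slope under 0.002. The robot is clear, so I hand in.

```bash
python3 -c "
from plant import *
print(job_done())"
```

```text
the job is handed in; nothing more can be done
None
```

The job is handed in (no verdict was returned): one loose block is stacked on the first, level with the low 60 mm post, the bar lies level and square across both, the two spare blocks are still on the bench, and the only unplanned contact was about 25 N under a fingertip while reaching for the bar, on something I did not identify.

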